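Make up two motor test kits

ROBOT

A 7-joint arm with a two-finger parallel gripper is mounted at the origin on the work surface. World frame = base frame: x ahead of the robot, y to its left, z up, the work surface at z = 0. Lengths are in m, angles in rad, forces in N, time in s.
With the tool pointing down it reaches from about 0.425 to 0.925 m from the base axis. Payload 6.8 kg.
Tool frame: the origin (TCP) lies at the very end of the fingers, on their centre line; the grasp point (between the pads) lies 19 mm behind it; z points along the fingers, y is the line along which they close (so a half turn about z gives the same grasp; the last joint's range is limited). The gripper opens to 85 mm and grips with 20 to 120 N. Pads are 22 mm wide; open, the fingers measure 114 mm over their backs; the gripper's body (76 mm by 85 mm) begins 54 mm behind the grasp point. The pads swing forward as they close: fully open they stand 13 mm farther back than shut.
Start: joints at [-1.357, 0.477, 0.022, 1.555, -0.011, 1.109, -0.083], TCP at [0.213, 0.64, 0.231] pointing down, gripper open.
Joint ranges: [-2.96, 2.96], [-0.34, 2.1], [-1.41, 1.46], [0.24, 2.44], [-1.37, 4.51], [0.17, 1.92], [-2.96, 2.96]. Speed limits (rad/s): [2.39, 2.39, 3.14, 3.14, 3.14, 3.14, 3.14].

INTERFACE

Orientations are given as a unit quaternion [w, x, y, z].
In Python, from station import bot gives the robot as it stands. The module is installed in compiled form; this text tells all that it offers.
- The arm moves only by the shell command python3 -m jog 'ROWS' [OPENING] [FORCE]. ROWS is JSON, a list of rows, each a list of 4 numbers: the shift along the tool's x, y, z in cm, then the turn about the tool's z in rad. In form: [[x, y, z, spin], ...]. A call has 1 to 20 rows; each row is the pose to reach, as a shift and turn from the pose commanded when the call began, along the tool's axes at that moment; what a row does not reach only later rows make up. A row lasts 1/12 s, in which the tool goes at most 41.7 mm and 7.16 degrees, less where a joint would pass 70% of its speed; a pose out of reach is approached as far as the arm can. A call with a gripper value outside its range is refused whole. OPENING is the closure, from -1 (fully open) to 1 (shut), set as the call begins (- or left out, the last holds). The fingers move at their own pace and stop on an object; FORCE is the grip in N (left out, the last holds). Time passes only in rows, so rows that repeat a pose let the fingers close. It gives the time, the measured TCP pose, the force, the opening and the grip force at its end, in the units of the state.
- bot.get_obs(): the state, without advancing time (a new reading comes with each control period).
- bot.read_camera(name): name is "side" or "top"; returns a dict with "pixels" (420x560x3 uint8, red, green, blue), "depth" (420x560 float32, m along the optical axis (not along the pixel's ray), 0 where there is no reading), "fovy" (degrees; the focal length in pixels is half the picture's height over the tangent of half this angle, whatever the lens; pixels are square), "cx", "cy" (the principal point, pixels), "pose" (4x4, takes a point from camera to world coordinates). Camera axes: x right, y down, z forward; pixel columns grow to the right and rows downward; lengths in m; the calibration is good to about 2 mm. A picture is of the moment at which its call begins.
- bot.hand_in(): hands the job in; it is judged then, once.
The state is a dict: "t": time; "q": joint angles; "joint_vel": joint speeds; "joint_torque": joint torques, N m; "eef_pos": TCP position; "tool_rot": TCP orientation; "contact_force": force on the tool from outside, world axes, zero at the start; "torque": the same for the moment, N m; "gripper_width": opening from 0.0 (shut) to 1.0 (fully open); "grasp_force": force on a finger pad.
Only numpy, scipy, OpenCV 4.12 (cv2) and the standard library are available. Lean on these libraries where they do the work, as an engineer would, in place of code of your own. Each camera call takes 0.05 s, during which the arm holds its last target. There are 200 camera calls.

TASK

Make up the two kits on the test bench. In the blue tray, lay the aluminium collar flat on the round mark first and let go of it, then stand the motor with the blue cap and fan upright inside the collar, and lay the black power adapter on the rectangular mark; in the orange tray, stand the copper motor with the orange cap upright on the round mark and lay the white sensor box on the rectangular mark. Centre each thing on its mark, adapter and box right way up with their long sides along the mark's long side, and leave the green-capped motor and the yellow relay box where they are.

Things in the scene. Friction and masses are not known exactly. Their poses are not given: they have to be found in the camera images.
- tray_blue: Blue kit tray, fixed, 120 (x) by 230 (y) mm; floor 3 mm above its underside, rim and middle divider 8 mm high, 4 mm thick: two bays 112 x 109 mm. In the +y bay a light grey round mark, diameter 70, centred at x 0, y +55 mm; in the other a light grey rectangular mark, 76 along x by 48 along y, centred at x 0, y -55 mm. Origin: centre of the underside, z up.
- tray_orange: Orange kit tray, fixed, 120 (x) by 230 (y) mm; floor 3 mm above its underside, rim and middle divider 8 mm high, 4 mm thick: two bays 112 x 109 mm. In the -y bay a light grey round mark, diameter 70, centred at x 0, y -55 mm; in the other a light grey rectangular mark, 76 along x by 48 along y, centred at x 0, y +55 mm. Origin: centre of the underside, z up.
- collar: Plain round aluminium ring lying flat: outside diameter 62 mm, bore 46 mm, 18 mm high, open at both ends (a 36 mm motor stands inside it with 5 mm to spare all round and rests on the same floor). Origin: centre of the underside, z up along its axis. About 0.06 kg.
- motor_fan: Small electric motor standing upright: aluminium can, blue cap with a nine-bladed aluminium fan on it. 36 mm diameter, can 50 mm tall and cap 6 mm, so 56 mm to the top of the cap (fan to 60 mm). Origin: centre of the underside, z up along its axis. 0.13 to 0.25 kg. Belongs in the blue tray, inside the collar.
- motor_copper: Small electric motor standing upright: copper can, orange cap with a bare thin shaft. 36 mm diameter, can 50 mm tall and cap 6 mm, so 56 mm to the top of the cap (shaft to 66 mm). Origin: centre of the underside, z up along its axis. 0.13 to 0.25 kg. Belongs in the orange tray.
- adapter: Black power adapter brick with a grey label on top, 68 (x) by 38 (y) by 32 (z) mm, lying flat. Origin: centre of the underside, x along its long side, z up. 0.12 to 0.22 kg.
- sensor_box: White sensor box with a grey panel and a green lamp on top, 62 (x) by 42 (y) by 30 (z) mm, lying flat. Origin: centre of the underside, x along its long side, z up. About 0.09 kg.
- motor_spare: Small electric motor standing upright: aluminium can, green cap with a bare thin shaft. 36 mm diameter, can 50 mm tall and cap 6 mm, so 56 mm to the top of the cap (shaft to 66 mm). Origin: centre of the underside, z up along its axis. 0.13 to 0.25 kg. Spare: not wanted, to be left where it is.
- relay_box: Yellow relay box with a black strip and four steel screws on top, 60 (x) by 42 (y) by 30 (z) mm. Origin: centre of the underside, z up. Not wanted, to be left where it is.

How it is judged:
By the outcome, as a careful person would: the job done as asked, in the order asked, and still so for the second after the job is handed in, with the robot touching nothing.
It also fails if it takes over 120 s, if anything falls off the work surface, if the arm or the gripper's body presses on something with over 40 N, if the wrist force passes 120 N, or if a joint passes its speed limit or range.

## Working session

There is one attempt and no reset: what is moved stays moved. The work goes in short steps, Python scripts to look and compute and a shell command to move; the robot and the scene stay as the last step left them, time stands still between calls to the robot, and variables do not carry over. Pictures are saved under pics/ and viewed, at most 14 in all, crops included, and the job is handed in when it is done.

```bash
mkdir -p pics
python3 - <<'E'
from station import bot
import cv2,numpy as np
o=bot.get_obs();print({k:np.round(v,3) for k,v in o.items()})
for n in("top","side"):
    c=bot.read_camera(n);np.savez(f"{n}0.npz",**c)
    cv2.imwrite(f"pics/{n}0.png",c["pixels"][:,:,::-1])
    print(n,c["fovy"],c["cx"],c["cy"],np.round(c["pose"],3).tolist(),(c["depth"]>0).mean())
E
```

```text
{'t': np.float64(0.0), 'q': array([-1.357,  0.478,  0.022,  1.556, -0.012,  1.109, -0.083]), 'joint_vel': array([-0.001, -0.   , -0.001,  0.   ,  0.001, -0.001,  0.001]), 'joint_torque': array([-0.0000e+00, -5.9645e+01,  1.6070e+00, -2.8120e+01,  1.2000e-02,
        9.0000e-03, -0.0000e+00]), 'eef_pos': array([0.213, 0.64 , 0.23 ]), 'tool_rot': array([-0.   ,  0.16 ,  0.987, -0.001]), 'contact_force': array([ 0.677, -0.129,  0.6  ]), 'torque': array([0.01 , 0.019, 0.046]), 'grasp_force': np.float64(0.0), 'gripper_width': np.float64(0.996)}
top 54.5577560055668 275.134844253456 209.03519787758916 [[-0.028, -0.972, 0.233, 0.356], [-1.0, 0.027, -0.005, 0.0], [-0.002, -0.233, -0.973, 0.903], [0.0, 0.0, 0.0, 1.0]] 0.9958801020408163
side 52.98477535466275 276.15767437457515 209.98797450231643 [[0.915, -0.228, 0.334, 0.196], [-0.404, -0.518, 0.753, -0.766], [0.001, -0.824, -0.566, 0.608], [0.0, 0.0, 0.0, 1.0]] 0.9959481292517007
```

View pics/top0.png

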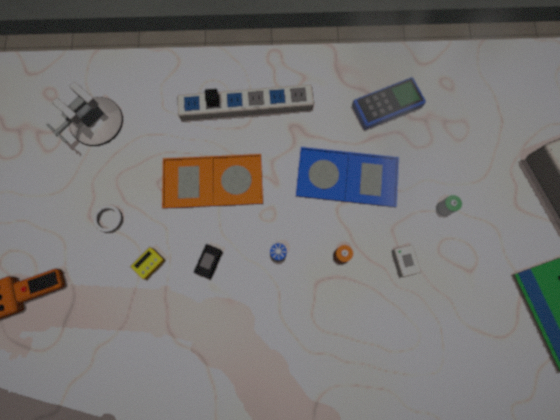

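View pics/side0.png

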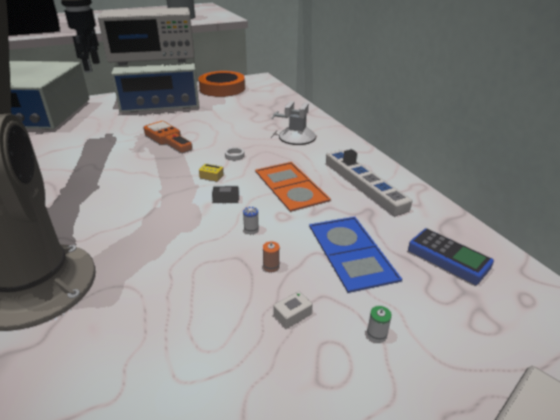

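The top view shows the collar (110,219), yellow relay (148,263), adapter (208,262), blue fan motor (278,252), copper motor (344,254), sensor box (405,261) and green motor (453,204). The orange tray is at (213,181) with its round mark on the right (-y). The blue tray is at (347,177) with its round mark on the left (+y). The side view shows the same things, with the collar at (234,154), the adapter at (226,195) and the motors at (251,218) and (271,256).

```bash
cat > v.py <<'E'
import cv2,numpy as np
class V:
    def __init__(s,c):
        s.im=np.asarray(c["pixels"]);s.d=np.asarray(c["depth"]);s.P=np.asarray(c["pose"]);s.f=210/np.tan(np.radians(float(c["fovy"]))/2)
        s.cx,s.cy=float(c["cx"]),float(c["cy"]);s.hsv=cv2.cvtColor(s.im,cv2.COLOR_RGB2HSV)
        v,u=np.mgrid[:420,:560];s.W=np.stack([(u-s.cx)/s.f*s.d,(v-s.cy)/s.f*s.d,s.d],-1)@s.P[:3,:3].T+s.P[:3,3]
    def ray(s,uv):
        uv=np.atleast_2d(uv);r=np.c_[(uv[:,0]-s.cx)/s.f,(uv[:,1]-s.cy)/s.f,np.ones(len(uv))]@s.P[:3,:3].T
        return s.P[:3,3],r
    def plane(s,uv,z):
        o,r=s.ray(uv);return o+r*((z-o[2])/r[:,2])[:,None]
    def proj(s,X):
        p=(np.atleast_2d(X)-s.P[:3,3])@s.P[:3,:3];return p[:,:2]/p[:,2:]*s.f+[s.cx,s.cy]
def tri(a,ua,b,ub):
    o1,r1=a.ray(ua);o2,r2=b.ray(ub);r1,r2=r1[0],r2[0]
    t=np.linalg.lstsq(np.c_[r1,-r2],o2-o1,rcond=None)[0];p,q=o1+r1*t[0],o2+r2*t[1]
    return (p+q)/2,np.linalg.norm(p-q)
E
python3 - <<'E'
from v import *
T=V(np.load("top0.npz"));S=V(np.load("side0.npz"));print(np.load("top0.npz").files)
h=T.W[...,2];print("table z top",np.percentile(h[300:400,350:500],[5,50,95]),"side",np.percentile(S.W[330:400,150:260,2],[5,50,95]))
# pixel samples
for n,(u,v) in dict(collar=(110,219),fan=(278,252),cop=(344,254),adp=(208,262),sens=(405,261),spare=(453,204),relay=(148,263),om=(236,179),orect=(188,182),bm=(324,174),brect=(371,179),otr=(213,200),btr=(348,195)).items():
    w=T.W[v-20:v+21,u-20:u+21].reshape(-1,3);m=w[:,2]>.012
    print(n,T.hsv[v,u],np.round(T.W[v,u],3),"hi pts",m.sum(),np.round(w[m].mean(0),3) if m.any() else'', np.round(np.percentile(w[m][:,2],90),3) if m.any() else '')
for n in"TS":
    im=eval(n).im[:,:,::-1]
    c=im[140:290,90:470] if n=="T" else im[130:340,140:410]
    cv2.imwrite(f"pics/crop{n}.png",cv2.resize(c,None,fx=2.1,fy=2.1,interpolation=cv2.INTER_CUBIC))
E
```

```text
['pixels', 'depth', 'fovy', 'cx', 'cy', 'pose']
table z top [-0.00212388  0.0004409   0.00311903] side [-0.00230627 -0.00056501  0.00118127]
collar [  0   0 138] [ 0.559  0.371 -0.001] hi pts 324 [0.55  0.359 0.045] 0.021
fan [108   9 139] [ 0.466 -0.007  0.061] hi pts 275 [ 0.462 -0.007  0.081] 0.061
cop [ 10   6 125] [ 0.458 -0.144  0.058] hi pts 297 [ 0.457 -0.142  0.06 ] 0.059
adp [170  18  85] [0.452 0.143 0.032] hi pts 617 [0.452 0.141 0.04 ] 0.035
sens [ 6 14 92] [ 0.442 -0.276  0.037] hi pts 629 [ 0.442 -0.278  0.042] 0.033
spare [150   2 119] [ 0.559 -0.384  0.057] hi pts 367 [ 0.555 -0.376  0.059] 0.059
relay [ 29 200 138] [0.454 0.271 0.029] hi pts 620 [0.451 0.268 0.045] 0.033
om [ 25  15 104] [0.644 0.084 0.005] hi pts 7 [0.356 0.    0.903] 0.903
orect [ 38  19 106] [0.641 0.195 0.004] hi pts 10 [0.356 0.    0.903] 0.903
bm [ 30  15 105] [ 0.651 -0.12   0.003] hi pts 6 [0.356 0.    0.903] 0.903
brect [ 35  14 108] [ 0.635 -0.227  0.007] hi pts 5 [0.356 0.    0.903] 0.903
otr [ 14 206 134] [0.595 0.137 0.008] hi pts 7 [0.356 0.    0.903] 0.903
btr [110 187 134] [ 0.6   -0.172  0.002] hi pts 8 [ 0.384 -0.023  0.792] 0.903
```

View pics/cropT.png

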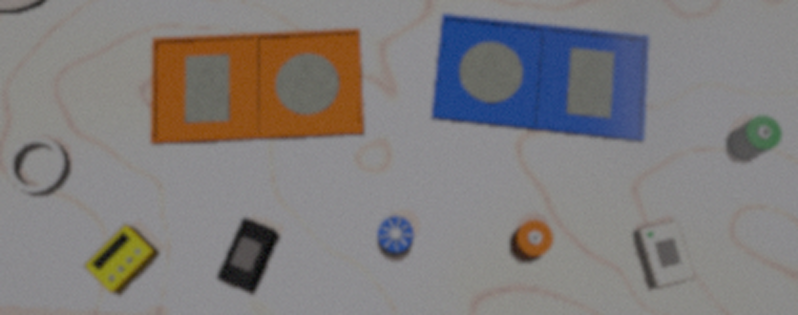

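View pics/cropS.png

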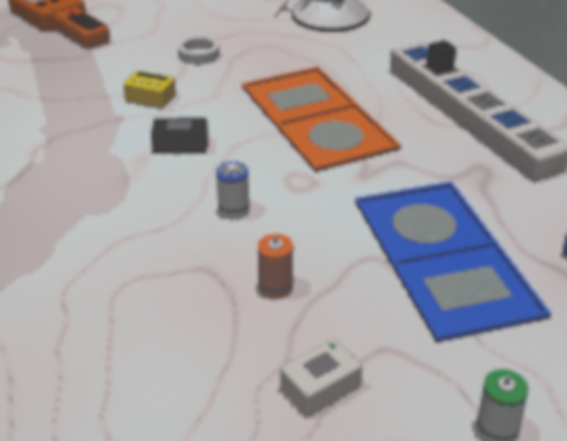

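The crops confirm all the things are clear of each other. The sensor box shows its left side to the top camera at about crop (640,255), and the motors show some of their can sides, so I measure top faces only.

```bash
cat > meas.py <<'E'
from v import *
def comp(m,u,v):
    n,l=cv2.connectedComponents(m.astype(np.uint8));y,x=np.mgrid[:420,:560]
    d=np.where(m,(x-u)**2+(y-v)**2,1e9);return l==l.flat[d.argmin()]
def cen(m):
    y,x=np.nonzero(m);return np.array([x.mean(),y.mean()])
def topface(C,xy,h,r=.06):
    "points near the top height around xy"
    W=C.W;m=(np.hypot(W[...,0]-xy[0],W[...,1]-xy[1])<r)&(abs(W[...,2]-h)<.007)
    return comp(cv2.morphologyEx(m.astype(np.uint8),cv2.MORPH_OPEN,np.ones((2,2)))>0,*C.proj([*xy,h])[0])
def face(C,xy,h,r=.06):
    m=topface(C,xy,h,r);y,x=np.nonzero(m);p=C.plane(np.c_[x,y],h)
    (c,s,a)=cv2.minAreaRect(p[:,:2].astype(np.float32));z=np.median(C.W[m][:,2])
    if s[0]<s[1]:a-=90;s=s[::-1]
    (e,_)=cv2.minEnclosingCircle(p[:,:2].astype(np.float32))
    return dict(mean=np.round(p.mean(0)[:2]*1e3,1),rect=np.round(np.array(c)*1e3,1),size=np.round(np.array(s)*1e3),ang=round((a+90)%180-90,1),z=round(z*1e3,1),circ=np.round(np.array(e)*1e3,1)),cen(m)
def colour(C,xy,h,lo,hi,r):
    m=cv2.inRange(C.hsv,lo,hi)>0;u,v=C.proj([*xy,h])[0];y,x=np.mgrid[:420,:560];m&=np.hypot(x-u,y-v)<r
    return comp(m,u,v)
E
python3 - <<'E'
from meas import *
T=V(np.load("top0.npz"));S=V(np.load("side0.npz"))
for n,xy,h in(("collar",(.55,.367),.018),("fan",(.466,-.007),.056),("cop",(.458,-.142),.056),("adp",(.452,.143),.032),("sens",(.442,-.278),.03),("spare",(.56,-.38),.056),("relay",(.453,.27),.03)):
    a,ua=face(T,xy,h);b,ub=face(S,xy,h);print(n,"T",*a.values(),"\n   S",*b.values(),"tri",np.round(tri(T,ua,S,ub)[0]*1e3,1))
for n,xy,lo,hi in(("fancap",(.466,-.007),(100,110,40),(125,255,255)),("copcap",(.458,-.142),(3,150,60),(20,255,255))):
    u=[]
    for C in(T,S):
        m=colour(C,xy,.056,lo,hi,14);m=cv2.drawContours(m.astype(np.uint8),[cv2.convexHull(np.argwhere(m)[:,::-1].astype(np.int32))],-1,1,-1)>0
        u.append(cen(m))
        print(n,m.sum(),np.round(C.plane(u[-1],.055)*1e3,1))
    p,g=tri(T,u[0],S,u[1]);print("   tri",np.round(p*1e3,1),round(g*1e3,1))
for n,xy in(("om",(.644,.084)),("orect",(.641,.195)),("bm",(.651,-.12)),("brect",(.635,-.227))):
    u=[]
    for C in(T,S):
        m=colour(C,xy,.003,(0,0,60),(180,75,255),26);u.append(cen(m));y,x=np.nonzero(m);p=C.plane(np.c_[x,y],.003)
        c,s,a=cv2.minAreaRect(p[:,:2].astype(np.float32));a=a if s[0]>s[1] else a-90
        print(n,np.round(p.mean(0)*1e3,1),np.round(np.array(s)*1e3),round(a%180,1))
    p,g=tri(T,u[0],S,u[1]);print("   tri",np.round(p*1e3,1),round(g*1e3,1))
for n,xy,lo,hi in(("otray",(.64,.14),(3,150,50),(20,255,255)),("btray",(.64,-.17),(100,100,50),(125,255,255))):
  for C in(T,S):
    m=comp(cv2.inRange(C.hsv,lo,hi)>0,*C.proj([*xy,.008])[0]);y,x=np.nonzero(m);p=C.plane(np.c_[x,y],.007)[:,:2].astype(np.float32)
    print(n,[np.round(q,3) for q in cv2.minAreaRect(p)])
E
```

```text
collar T [554.2 367.5] [554.2 367.2] [62. 60.] 3.4 17.1 [554.4 367.2] 
   S [554.6 355. ] [554.7 353.6] [68. 59.] 69.6 13.6 [554.5 355. ] tri [557.7 370.6   9.7]
fan T [464.9  -9.6] [465.1  -9.2] [34. 34.] -46.8 57.1 [464.8  -9.5] 
   S [466.1 -16.7] [466.3 -16.2] [40. 35.] 66.3 55.8 [466.2 -16.2] tri [466.9 -10.1  51.1]
cop T [ 457.2 -147.3] [ 457.3 -147.2] [35. 35.] -28.8 56.3 [ 457.  -147.3] 
   S [ 458.1 -153.7] [ 458.2 -153.5] [38. 33.] 66.2 55.6 [ 458.5 -153.1] tri [ 458.9 -148.5   51.3]
adp T [451.3 141.5] [451.6 141.4] [68. 39.] -23.2 32.4 [451.7 141.9] 
   S [452.7 130.6] [452.1 129. ] [68. 44.] -23.7 30.8 [453.7 130.5] tri [454.  142.2  24.6]
sens T [ 440.8 -285.2] [ 441.3 -284.8] [61. 43.] 12.1 30.5 [ 441.7 -284.7] 
   S [ 441.3 -291.7] [ 441.7 -291.6] [64. 46.] 11.9 29.4 [ 441.9 -290.9] tri [ 442.3 -287.3   24.6]
spare T [ 557.9 -386.9] [ 557.8 -386.4] [37. 33.] 88.4 56.6 [ 557.7 -387.2] 
   S [ 558.3 -391.8] [ 558.8 -391.2] [40. 34.] 53.4 55.5 [ 558.3 -391. ] tri [ 559.8 -389.2   52. ]
relay T [450.8 271.6] [450.7 271. ] [60. 42.] -44.3 30.4 [450.5 271. ] 
   S [453.4 26
[... 331 characters left out ...]
.3   3. ] [60. 65.] 156.3
   tri [643.5  85.4   0.8] 1.9
orect [641.7 194.5   3. ] [74. 44.] 1.6
orect [638.  192.5   3. ] [72. 45.] 1.3
   tri [640.7 195.2   1.3] 2.8
bm [ 651.9 -118.1    3. ] [68. 67.] 41.5
bm [ 648.7 -120.3    3. ] [65. 66.] 90.8
   tri [ 651.5 -118.     0.8] 2.2
brect [ 636.1 -227.1    3. ] [48. 76.] 171.8
brect [ 633.3 -228.7    3. ] [47. 75.] 172.3
   tri [ 635.6 -227.2    1.2] 2.0
otray [array([0.642, 0.14 ]), array([0.117, 0.227]), np.float64(1.21)]
otray [array([0.638, 0.134]), array([0.115, 0.224]), np.float64(1.243)]
btray [array([ 0.644, -0.172]), array([0.227, 0.12 ]), np.float64(81.846)]
btray [array([ 0.64 , -0.176]), array([0.231, 0.12 ]), np.float64(81.904)]
```

Run:
```python
from meas import *
T=V(np.load("top0.npz"));S=V(np.load("side0.npz"))
rows=[]
for C in(T,S):
    row=[]
    for xy,h in(((.554,.367),.018),((.452,.143),.032),((.464,-.01),.056),((.458,-.145),.056),((.442,-.282),.03)):
        m=topface(C,xy,h);b=C.im[:,:,::-1].copy();u,v=C.proj([*xy,h])[0].astype(int)
        k=cv2.resize(b[v-18:v+18,u-18:u+18],(158,158),interpolation=cv2.INTER_NEAREST);k=cv2.convertScaleAbs(k,alpha=1.6)
        mm=cv2.resize(m[v-18:v+18,u-18:u+18].astype(np.uint8),(158,158),interpolation=cv2.INTER_NEAREST)
        cs,_=cv2.findContours(mm,cv2.RETR_LIST,cv2.CHAIN_APPROX_NONE);cv2.drawContours(k,cs,-1,(255,0,255),1);row.append(k)
        print(np.round(cen(m),1))
    rows.append(np.hstack(row))
cv2.imwrite("pics/ov.png",np.vstack(rows))
```

```text
[108.3 219.5]
[208.5 262.4]
[279.2 252.6]
[345.4 254.4]
[408.3 261.8]
[235.2 152.6]
[226.3 191.1]
[251.5 212.1]
[271.9 248. ]
[293.6 306. ]
```

View pics/ov.png

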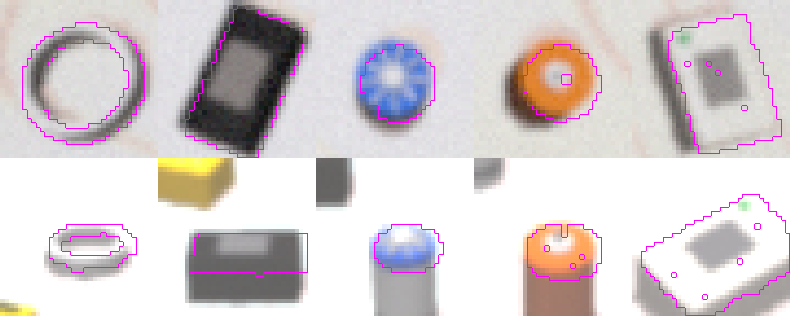

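The overlay shows the depth outlines sitting about 1 to 1.5 px right of the colour in the top view. The copper cap, for example, is centred about 4 mm off. I therefore take the colour centres, with heights confirmed as collar 17, motors 56, adapter 32 and box 30 mm. Collar first.

```bash
cat > go.py <<'E'
import sys,numpy as np
from station import bot
from scipy.spatial.transform import Rotation as R
x,y,z,psi=map(float,sys.argv[1:5])  # mm, deg (direction of tool y)
o=bot.get_obs();M=R.from_quat(o["tool_rot"],scalar_first=True).as_matrix()
p=np.degrees(np.arctan2(M[1,1],M[0,1]));d=(p-psi+90)%180-90
print("t",o["t"],"pos",np.round(o["eef_pos"]*1e3,1),"psi",round(p,1),"w",round(o["gripper_width"],3),"q7",round(o["q"][6],2),"\nrow",np.round(M.T@(np.array([x,y,z])/1e3-o["eef_pos"])*100,2),round(np.radians(d),3))
E
python3 go.py 554 369 80 71.6
```

```text
t 0.1 pos [213.3 639.8 230.4] psi 71.6 w 1.0 q7 -0.08 
row [-40.88 -14.89  15.07] -0.001
```

```bash
python3 -m jog '[[-20,-7.5,3,0],[-20,-7.5,3,0],[-20,-7.5,3,0],[-20,-7.5,3,0],[-20,-7.5,3,0],[-20,-7.5,3,0],[-20,-7.5,3,0],[-40.9,-14.9,10,0],[-40.9,-14.9,10,0],[-40.9,-14.9,10,0],[-40.9,-14.9,10,0],[-40.9,-14.9,10,0],[-40.9,-14.9,10,0],[-40.9,-14.9,10,0],[-40.9,-14.9,15,0],[-40.9,-14.9,15,0],[-40.9,-14.9,15,0],[-40.9,-14.9,15,0]]' -1; python3 go.py 554 369 1 71.6
python3 - <<'E'
from station import bot
import cv2
for n in("top","side"):
    c=bot.read_camera(n);im=c["pixels"][:,:,::-1]
    k=im[150:290,30:190] if n=="top" else im[80:220,150:310]
    cv2.imwrite(f"pics/a_{n}.png",k)
import numpy as np
cv2.imwrite("pics/a.png",cv2.resize(np.hstack([cv2.imread("pics/a_top.png"),cv2.imread("pics/a_side.png")]),(800,350)))
E
```

```text
t: 1.6
eef_pos: [0.5531, 0.3709, 0.0813]
tool_rot: [-0.001, 0.159, 0.987, -0.0]
contact_force: [-0.6, 0.2, 0.3]
gripper_width: 1.003
grasp_force: 0.0
t 1.6 pos [553.1 370.9  81.3] psi 71.7 w 1.003 q7 0.63 
row [-0.16 -0.15  8.03] 0.001
```

View pics/a.png

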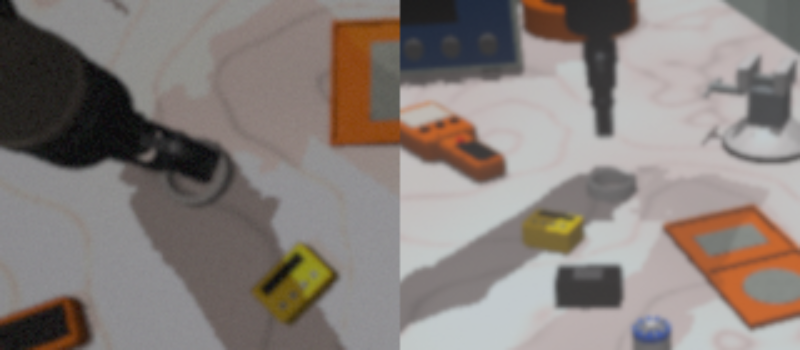

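The gripper stands above the collar (top tile at about (200,170), side tile at about (610,185)). Lowering and closing.

```bash
python3 -m jog '[[-0.1,-0.1,2.5,0],[-0.1,-0.1,5,0],[-0.1,-0.1,7,0],[-0.1,-0.1,8,0],[-0.1,-0.1,8,0],[-0.1,-0.1,8,0]]' -1; python3 -m jog '[[0,0,0,0],[0,0,0,0],[0,0,0,0],[0,0,0,0],[0,0,0,0],[0,0,0,0],[0,0,0,0],[0,0,0,0]]' 1 40;python3 go.py 652 -118 3 71.6
```

```text
t: 2.2
eef_pos: [0.5555, 0.3691, 0.0024]
tool_rot: [0.0, 0.16, 0.987, 0.0]
contact_force: [-0.4, -0.1, 0.3]
gripper_width: 0.997
grasp_force: 0.0
t: 2.87
eef_pos: [0.5564, 0.3696, 0.004]
tool_rot: [0.001, 0.16, 0.987, 0.001]
contact_force: [-1.8, -0.4, 7.8]
gripper_width: 0.696
grasp_force: 41.8
t 2.8667 pos [556.4 369.6   4. ] psi 71.6 w 0.696 q7 0.64 
row [-24.48 -43.24   0.  ] -0.0
```

```bash
python3 -m jog '[[0,0,-2,0],[0,0,-4,0],[0,0,-6,0],[0,0,-8,0],[0,0,-8,0],[0,0,-8,0]]'
python3 - <<'E'
from v import *
from station import bot
ims=[]
for n in("top","side"):
    c=bot.read_camera(n);C=V(c);u,v=C.proj([.555,.369,.08])[0].astype(int);im=C.im[:,:,::-1]
    ims.append(cv2.resize(im[max(v-40,0):v+40,u-50:u+50],(400,320)));np.savez(n+"1.npz",**c)
cv2.imwrite("pics/b.png",cv2.convertScaleAbs(np.hstack(ims),alpha=1.4))
E
```

```text
t: 3.37
eef_pos: [0.556, 0.3691, 0.0833]
tool_rot: [0.001, 0.16, 0.987, 0.001]
contact_force: [-0.9, -0.2, -1.7]
gripper_width: 0.698
grasp_force: 43.8
```

View pics/b.png

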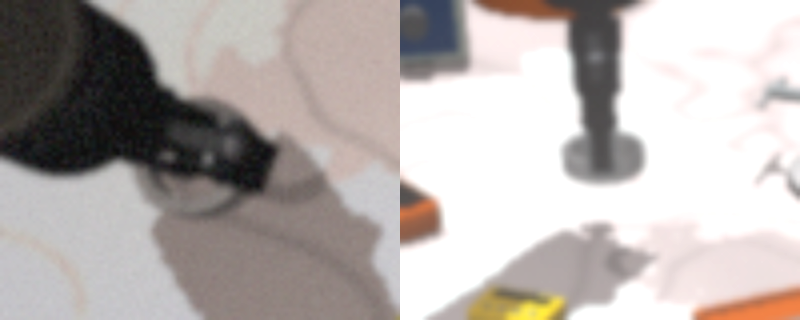

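The collar hangs level between the fingers in both tiles (side tile at about (604,157)). Carrying it to the blue round mark.

```bash
python3 -m jog '[[-1.8,-3.2,0,0],[-3.6,-6.4,0,0],[-5.4,-9.6,0,0],[-7.2,-12.8,0,0],[-9,-16,0,0],[-10.8,-19.2,0,0],[-12.6,-22.4,0,0],[-14.4,-25.6,0,0],[-16.2,-28.8,0,0],[-18,-32,0,0],[-19.8,-35.2,0,0],[-21.6,-38.4,0,0],[-23.4,-41.3,0,0],[-24.2,-42.8,0,0],[-24.4,-43.1,0,0],[-24.4,-43.1,0,0],[-24.4,-43.1,0,0]]';python3 go.py 652 -118 6 71.6
```

```text
t: 4.88
eef_pos: [0.6495, -0.116, 0.0802]
tool_rot: [-0.001, 0.16, 0.987, 0.001]
contact_force: [-0.8, 0.4, -1.1]
gripper_width: 0.698
grasp_force: 43.8
t 4.8833 pos [ 649.5 -116.    80.2] psi 71.6 w 0.698 q7 1.41 
row [-0.32 -0.11  7.42] 0.0
```

```bash
python3 -m jog '[[-0.2,-0.1,2,0],[-0.2,-0.1,4,0],[-0.2,-0.1,5.5,0],[-0.2,-0.1,6.5,0],[-0.2,-0.1,7.2,0],[-0.2,-0.1,7.4,0],[-0.2,-0.1,7.4,0],[-0.2,-0.1,7.4,0]]';python3 go.py 652 -118 6 71.6
```

```text
t: 5.55
eef_pos: [0.6522, -0.1187, 0.0076]
tool_rot: [0.0, 0.16, 0.987, 0.0]
contact_force: [-0.4, 0.7, -0.3]
gripper_width: 0.696
grasp_force: 43.8
t 5.55 pos [ 652.2 -118.7    7.6] psi 71.6 w 0.696 q7 1.42 
row [0.04 0.06 0.16] 0.0
```

```bash
python3 -m jog '[[0,0,0.1,0],[0,0,0.1,0]]'; python3 -m jog '[[0,0,0.1,0],[0,0,0.1,0],[0,0,0.1,0],[0,0,0.1,0],[0,0,-2,0],[0,0,-4.5,0],[0,0,-8,0],[0,0,-12,0],[-0.5,13,-12,0],[-0.5,13,-12,0],[-0.5,13,-12,0],[-0.5,13,-12,0],[-0.5,13,-12,0]]' -0.85
cat > look.py <<'E'
import sys
from meas import *
from station import bot
def snap(name,xyz,hw=45,hh=40):
    ims=[];Cs=[]
    for n in("top","side"):
        C=V(bot.read_camera(n));u,v=C.proj(xyz)[0].astype(int);Cs.append(C)
        ims.append(cv2.resize(C.im[max(v-hh,0):v+hh,u-hw:u+hw,::-1],(395,350),interpolation=cv2.INTER_CUBIC));
    cv2.imwrite(name,cv2.convertScaleAbs(np.hstack(ims),alpha=1.4));return Cs
E
python3 - <<'E'
from look import *
T,S=snap("pics/c.png",[.652,-.118,.01],32,28)
for C in(T,S):
    W=C.W;m=(np.hypot(W[...,0]-.652,W[...,1]+.118)<.06)&(W[...,2]>.014)&(W[...,2]<.03)
    y,x=np.nonzero(m);p=C.plane(np.c_[x,y],.021);print(m.sum(),np.round(W[m].mean(0)*1e3,1),np.round(np.array(cv2.minEnclosingCircle(p[:,:2].astype(np.float32))[0])*1e3,1),cen(m))
E
```

```text
t: 5.72
eef_pos: [0.6524, -0.119, 0.007]
tool_rot: [0.001, 0.16, 0.987, 0.0]
contact_force: [-0.6, 0.3, 3.5]
gripper_width: 0.697
grasp_force: 44.1
t: 6.8
eef_pos: [0.6983, 0.0087, 0.126]
tool_rot: [-0.0, 0.157, 0.988, 0.001]
contact_force: [-0.1, -0.7, -0.3]
gripper_width: 0.923
grasp_force: 0.0
0 [nan nan nan] [0. 0.] [nan nan]
257 [ 650.4 -123.4   19.3] [ 647.5 -124. ] [343.57587549 231.04669261]<stdin>:5: RuntimeWarning: Mean of empty slice.
  ret = um.true_divide(
meas.py:6: RuntimeWarning: Mean of empty slice.
  y,x=np.nonzero(m);return np.array([x.mean(),y.mean()])
  ret = ret.dtype.type(ret / rcount)
```

View pics/c.png

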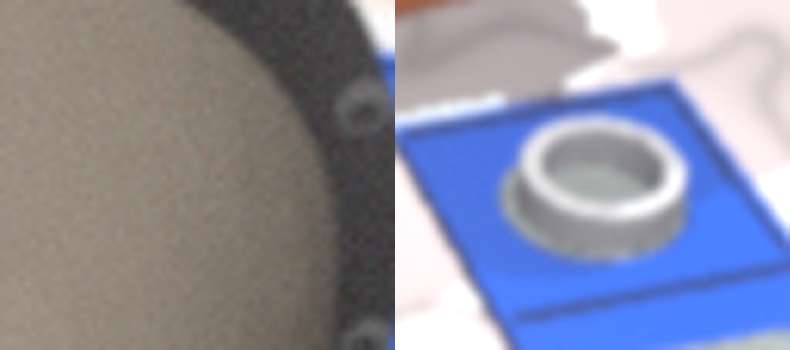

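The side tile shows the collar flat in the bay with slightly more mark showing on its left (about (508,200)); the arm hides the top view. I'll measure it from the top as soon as the arm moves on to the fan motor.

```bash
python3 - <<'E'
from meas import *
T=V(np.load("top0.npz"));print(np.round(T.plane([[278.1,251.9],[344.3,253.8]],.056)*1e3,1))
m=cv2.inRange(T.hsv,(95,60,40),(130,255,255))>0
m[:,:262]=0;m[:,294:]=0;m[:236]=0;m[268:]=0
y,x=np.nonzero(m);c,r=cv2.minEnclosingCircle(np.c_[x,y].astype(np.float32));print(c,r,np.round(T.plane([c],.056)*1e3,1),m.sum())
E
python3 go.py 465 -8 120 71.6
```

```text
[[ 466.3   -7.3   56. ]
 [ 458.5 -145.1   56. ]]
(277.77630615234375, 251.55262756347656) 8.735254287719727 [[467.1  -6.7  56. ]] 208
t 6.9 pos [697.3   2.2 125.9] psi 71.6 w 0.927 q7 1.22 
row [21.72 -8.3   0.61] -0.0
```

```bash
python3 -m jog '[[7,-3,0,0],[14,-6,0,0],[21.6,-8.3,0.6,0],[21.6,-8.3,0.6,0],[21.6,-8.3,0.6,0],[21.6,-8.3,0.6,0],[21.6,-8.3,0.6,0],[21.6,-8.3,0.6,0],[21.6,-8.3,0.6,0]]' -1;python3 go.py 466.5 -7 27 71.6
python3 - <<'E'
from look import *
T,S=snap("pics/d.png",[.652,-.118,.01],40,35)
for C in(T,S):
    W=C.W;m=(np.hypot(W[...,0]-.652,W[...,1]+.118)<.06)&(W[...,2]>.014)&(W[...,2]<.03)
    y,x=np.nonzero(m);p=C.plane(np.c_[x,y],.021);print(m.sum(),np.round(W[m].mean(0)*1e3,1),np.round(np.array(cv2.minEnclosingCircle(p[:,:2].astype(np.float32))[0])*1e3,1),cen(m))
E
```

```text
t: 7.65
eef_pos: [0.4676, -0.009, 0.1209]
tool_rot: [0.001, 0.161, 0.987, 0.0]
contact_force: [0.3, -0.6, 0.1]
gripper_width: 0.995
grasp_force: 0.0
t 7.65 pos [467.6  -9.  120.9] psi 71.4 w 0.995 q7 1.18 
row [0.18 0.16 9.39] -0.003
188 [ 656.  -130.7   20.7] [ 650.8 -120.6] [329.65957447 169.60106383]
256 [ 650.6 -123.7   19.2] [ 648.7 -124.5] [343.7109375  231.13671875]
```

View pics/d.png

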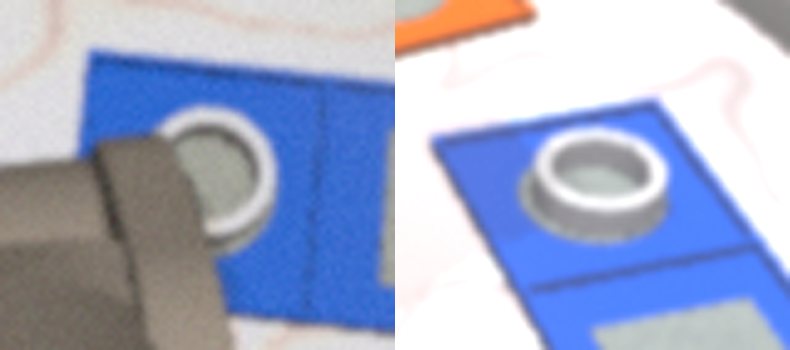

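Top tile: the collar sits round the mark, centre about (215,170), partly behind the arm. The side tile shows it flat, rim centre about (600,170). I fit its rim by colour while gripping the fan motor.

```bash
python3 - <<'E'
from look import *
for n in("top","side"):
    C=V(bot.read_camera(n));u,v=C.proj([.652,-.118,.021])[0]
    m=cv2.inRange(C.hsv,(0,0,140 if n=="top" else 190),(180,60,255))
    yy,xx=np.mgrid[:420,:560];m[np.hypot(xx-u,yy-v)>24]=0
    print(n,(m>0).sum(),np.percentile(C.hsv[...,2][np.hypot(xx-u,yy-v)<20],[50,75,90,98]))
    y,x=np.nonzero(m)
    if len(x)>30:
        p=C.plane(np.c_[x,y],.021)[:,:2]
        # circle of rim pixels (mean radius 27 mm): algebraic fit
        s=np.linalg.lstsq(np.c_[2*p,np.ones(len(p))],(p**2).sum(1),rcond=None)[0];print(np.round(s[:2]*1e3,1),"r",np.round(1e3*np.sqrt(s[2]+s[0]**2+s[1]**2),1))
E
python3 -m jog '[[0.1,0.1,3,0],[0.1,0.1,6,0],[0.1,0.1,8,0],[0.1,0.1,9.1,0],[0.1,0.1,9.1,0],[0.1,0.1,9.1,0]]'; python3 -m jog '[[0.1,0.1,0,0],[0.1,0.1,0,0],[0.1,0.1,0,0],[0,0.1,0,0],[0,0.1,0,0],[0,0.1,0,0],[0,0.1,0,0],[0,0.1,0,0],[0,0.1,0,0]]' 1 50
```

```text
top 126 [117. 148. 150. 155.]
[ 665.7 -124. ] r 29.3
side 455 [166. 188. 200. 205.]
[680.5 -83.1] r 39.0
t: 8.35
eef_pos: [0.4659, -0.0068, 0.0288]
tool_rot: [-0.001, 0.16, 0.987, -0.0]
contact_force: [1.0, 0.1, 0.2]
gripper_width: 1.003
grasp_force: 0.0
t: 9.1
eef_pos: [0.4667, -0.0057, 0.0302]
tool_rot: [0.001, 0.16, 0.987, 0.0]
contact_force: [-1.1, 0.2, 7.4]
gripper_width: 0.402
grasp_force: 49.2
```

```bash
python3 -m jog '[[0,0,-2,0],[0,0,-4,0],[0,0,-6.5,0],[0,0,-9,0],[0,0,-9,0],[0,0,-9,0]]'
cat > rim.py <<'E'
from look import *
from scipy.optimize import least_squares
for n in("top","side"):
    C=V(bot.read_camera(n));g=np.array([.651,-.119])
    y,x=np.mgrid[:420,:560];p=C.plane(np.c_[x.ravel(),y.ravel()],.021)[:,:2]
    m=(C.hsv[...,2].ravel()>(138 if n=="top" else 180))&(C.hsv[...,1].ravel()<45)
    for _ in range(6):
        k=m&(np.linalg.norm(p-g,axis=1)<.034)&(np.linalg.norm(p-g,axis=1)>.02)
        q=p[k];g=least_squares(lambda c:np.linalg.norm(q-c,axis=1)-.027,g,loss="soft_l1",f_scale=.003).x
    print(n,k.sum(),np.round(g*1e3,1),"rms",np.round(1e3*np.std(np.linalg.norm(q-g,axis=1)),1))
    cv2.imwrite(f"rim_{n}.png",cv2.resize(C.im[150:260,280:400,::-1],None,fx=3,fy=3))
E
python3 rim.py;python3 go.py 651.5 -118.5 120 71.6
```

```text
t: 9.6
eef_pos: [0.467, -0.0056, 0.1205]
tool_rot: [0.002, 0.16, 0.987, 0.001]
contact_force: [0.2, 0.5, -2.0]
gripper_width: 0.407
grasp_force: 50.6
top 117 [ 654.  -119.9] rms 1.6
side 47 [ 650.5 -121.7] rms 1.0
t 9.7 pos [465.4  -5.7 118.7] psi 71.6 w 0.404 q7 1.18 
row [-21.22  -4.81  -0.15] -0.001
```

The collar measures about (+2,-2) mm off the mark centre in both views, which is good. The motor goes to the collar's centre, about (653,-120).

```bash
python3 -m jog '[[-2.5,-0.6,0,0],[-5.5,-1.3,0,0],[-8.5,-2,0,0],[-11.5,-2.7,0,0],[-14.5,-3.4,0,0],[-17.5,-4.1,0,0],[-19.9,-4.7,0,0],[-21,-4.9,0,0],[-21.3,-4.95,0,0],[-21.3,-4.95,0,0],[-21.3,-4.95,0,0],[-21.3,-4.95,0,0]]';python3 -m jog '[[0,0,2,0],[0,0,4,0],[0,0,5.5,0],[0,0,6.2,0],[0,0,6.2,0],[0,0,6.2,0]]';python3 go.py 653 -120 31 71.6;python3 - <<'E'
from look import *
snap("pics/e.png",[.652,-.119,.03],32,28)
E
```

```text
t: 10.7
eef_pos: [0.6512, -0.1189, 0.1185]
tool_rot: [-0.001, 0.16, 0.987, 0.0]
contact_force: [-0.0, 0.1, -1.1]
gripper_width: 0.403
grasp_force: 50.6
t: 11.2
eef_pos: [0.6524, -0.1196, 0.0576]
tool_rot: [-0.0, 0.16, 0.987, 0.0]
contact_force: [-0.4, 0.2, -1.0]
gripper_width: 0.404
grasp_force: 50.6
t 11.2 pos [ 652.4 -119.6   57.6] psi 71.6 w 0.404 q7 1.43 
row [-0.07 -0.01  2.66] -0.0
```

View pics/e.png

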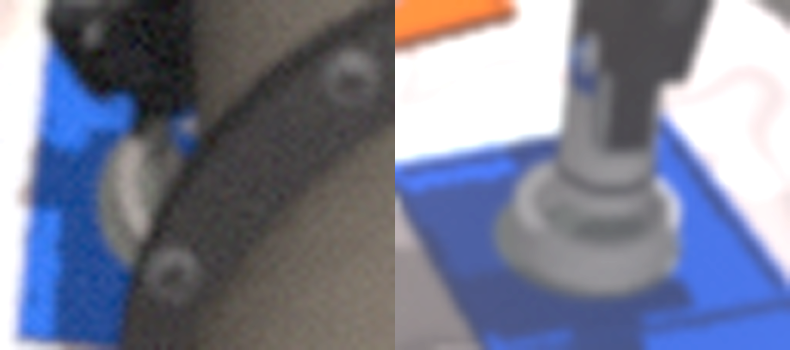

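The side tile shows the motor's foot just above the collar, at about (609,185) against a rim centre of about (597,205). That looks a few mm to the right. I'll measure it numerically before lowering.

Run:
```python
from look import *
C=V(bot.read_camera("side"));u,v=C.proj([.652,-.119,.03])[0].astype(int);print(u,v,"f",C.f)
u0,v0=C.proj([.652,-.119,.03])[0]
print("proj collar centre",C.proj([.6505,-.1217,.021])[0],"tcp axis z27,45",C.proj([[.6524,-.1196,.027],[.6524,-.1196,.045]]))
for r in range(v-14,v+14,2):
    print(r," ".join(f"{a}{'b' if s>70 else ' '}" for a,s in zip(C.hsv[r,u-16:u+18,2],C.hsv[r,u-16:u+18,1])))
print("cols from",u-16)
```

```text
343 226 f 421.33501507664187
proj collar centre [343.28060967 229.96624184] tcp axis z27,45 [[343.75250482 227.17588513]
 [344.48204411 220.83301932]]
212 208  208  208  208  208  207  207  207  206  204  193  161  112  94  94  93b 87  84  83  71  59  56  56  57  57  63  86  134  175  189  190  191  191  189 
214 210  209  209  209  208  209  208  208  207  205  190  153  109  95  97  95  89  87  81  65  58  57  57  57  58  67  97  143  178  187  189  189  190  192 
216 210  209  209  209  209  209  208  209  208  204  183  140  105  97  97  92  86  87  80  64  58  57  57  57  59  72  102  146  179  190  200  202  203  203 
218 210  210  209  208  206  204  203  201  199  191  166  124  101  98  98  93  86  86  76  62  57  57  56  56  60  74  97  125b 159b 184b 194  197  203  205 
220 201  197  186  169  155  147  141  133b 127b 120b 111  101  98  99  100  96  90  87  75  62  58  59  58  60  65  86  123b 146b 142b 139b 159b 181  194  199 
222 143b 140b 127b 111b 106b 107b 109b 110b 109b 104b 98  96  98  100  101  102  99  96  92  86  86  88  88  88  90  104  134b 158b 154b 132b 124b 
[... 616 characters left out ...]
6  102  100  96  92  93  108  139  163  167b 167b 167b 163b
232 107b 98  94  99  112  119  116  107  94  87  88  91  90  92  92  94  94  95  96  96  96  94  89  88  88  87  90  105  133  157  160b 165b 168b 167b
234 101  94  91  92  99  105  111  110  104  97  93  91  89  83  80  79  78  78  79  78  78  78  78  80  84  91  96  103  119  137  152b 164b 166b 168b
236 102  94  92  92  93  95  97  100  102  103  102  100  98  94  91  89  88  86  87  86  89  90  93  96  99  102  103  102  106  123  149b 164b 167b 167b
238 109b 99  94  93  93  96  98  100  102  103  105  105  107  107  106  107  107  107  107  107  107  107  108  108  107  106  104  102  105  117  141b 161b 167b 167b
cols from 327
```

Run:
```python
from look import *
T=V(np.load("top0.npz"));S=V(np.load("side0.npz"))
for n,C in(("side",S),("top",T)):
    im=cv2.resize(cv2.imread(f"rim_{n}.png"),(120,110),interpolation=cv2.INTER_AREA)
    h=cv2.cvtColor(im,cv2.COLOR_BGR2HSV)
    if n=="side":
        u,v=C.proj([.651,-.12,.021])[0]-[280,150];u,v=int(u),int(v);print(u+280,v+150)
        for r in range(v-12,v+18,1):print(r+150," ".join(f"{a:3d}{'b' if s>80 else ' '}" for a,s in zip(h[r,u-18:u+20,2],h[r,u-18:u+20,1])))
        print("col0",u-18+280)
```

```text
343 229
217 207  207  207  206  206  206  206  206  205  205  204  204  203  203  202  201  200  198  195  193  191  188  185  180  174  168  163b 159b 156b 162b 176  187  192  198  200  201  201  201 
218 208  207  206  206  206  206  205  204  203  202  201  199  197  194  192  190  187  182  176  171b 167b 161b 157b 153b 149b 147b 144b 139b 136b 143b 161b 181  192  195  199  201  201  201 
219 206  206  205  204  203  202  199  196  194  192  189  184  177  172b 169b 165b 158b 152b 148b 147b 144b 140b 137b 139b 144b 152b 156b 155b 152b 148b 151b 169b 186  193  197  199  201  201 
220 200  198  195  194  190  187  181  174b 170b 167b 161b 155b 149b 147b 147b 143b 137b 136b 141b 150b 156b 156b 156b 158b 165b 173b 177b 178b 176b 167b 153b 153b 170b 187  196  198  200  201 
221 182  177b 172b 168b 162b 157b 152b 146b 145b 145b 143b 140b 142b 151b 157b 157b 156b 157b 163b 172b 177b 178b 179b 180b 183b 185b 186b 187b 186b 179b 161b 144b 153b 175b 191  197  199  201 
222 152b 148b 147b 144b 141b 139b 138b 141b 150b 156b 158b 160b 164b 172b 178b 181b 180b 181b 183b 185b 187b 187b 186b 187
[... 4036 characters left out ...]
114  115  115  116  116  116  115  113  113  119  126  133  145b 161b 174b 183b 187b 188b 188b 188b 188b 188b
244 178b 181b 184b 185b 186b 187b 186b 181b 173b 162b 154b 145b 138  134  131  129  129  128  126  127  129  130  131  130  133  145b 155b 161b 169b 179b 184b 187b 188b 188b 188b 188b 188b 188b
245 185b 186b 188b 188b 188b 188b 188b 187b 185b 180b 176b 168b 163b 160b 159b 156b 153b 149b 147b 147b 152b 156b 159b 159b 163b 172b 179b 181b 184b 186b 188b 188b 188b 188b 188b 188b 187b 187b
246 187b 188b 188b 188b 188b 188b 189b 188b 188b 187b 186b 184b 181b 180b 180b 177b 174b 172b 169b 170b 174b 177b 179b 181b 182b 185b 187b 187b 188b 188b 188b 188b 187b 187b 187b 185b 183b 181b
col0 325
```

The rim centre in the side view is (343.5,230.1) and the motor axis, corrected to the same height, is about 344.4. So the motor is about 2 mm too far along -x of the tool. I correct that and lower it.

```bash
python3 -m jog '[[0.2,0,0,0],[0.2,0,0.5,0],[0.2,0,1,0],[0.2,0,1.5,0],[0.2,0,1.9,0],[0.2,0,2.2,0],[0.2,0,2.3,0],[0.2,0,2.3,0]]'; python3 go.py 651 -119 33 71.6
```

```text
t: 12.02
eef_pos: [0.6504, -0.1194, 0.0339]
tool_rot: [-0.0, 0.16, 0.987, -0.0]
contact_force: [-0.2, 0.4, -1.3]
gripper_width: 0.401
grasp_force: 50.7
t 12.0167 pos [ 650.4 -119.4   33.9] psi 71.6 w 0.401 q7 1.43 
row [-0.04  0.06  0.09] -0.001
```

```bash
python3 -m jog '[[0,0,0.1,0],[0,0,0.1,0],[0,0,0.1,0]]'; python3 -m jog '[[0,0,0.1,0],[0,0,0.1,0],[0,0,0.1,0],[0,0,0.1,0],[0,0,-1,0],[0,0,-3,0],[0,0,-6,0],[0,0,-10,0],[0,0,-10,0]]' -0.3; python3 go.py 451.5 142 120 66.8
```

```text
t: 12.27
eef_pos: [0.6508, -0.1195, 0.0335]
tool_rot: [0.0, 0.16, 0.987, 0.0]
contact_force: [0.8, -0.6, -1.7]
gripper_width: 0.406
grasp_force: 50.7
t: 13.02
eef_pos: [0.6555, -0.1205, 0.1422]
tool_rot: [0.006, 0.161, 0.987, 0.0]
contact_force: [0.8, -0.1, 0.8]
gripper_width: 0.648
grasp_force: 0.0
t 13.0167 pos [ 655.5 -120.5  142.2] psi 71.5 w 0.648 q7 1.41 
row [27.69 18.43  1.92] 0.082
```

```bash
python3 -m jog '[[3.5,2.3,0,0.02],[7,4.6,0,0.04],[10.5,7,0,0.06],[14,9.3,0,0.08],[17.5,11.6,0,0.08],[21,14,0,0.08],[24.5,16.3,0.5,0.08],[27.4,18.4,1.2,0.08],[27.4,18.4,1.2,0.08],[27.4,18.4,1.2,0.08],[27.4,18.4,1.2,0.08]]' -1; python3 go.py 451.5 142.5 10 66.8;python3 - <<'E'
from look import *
snap("pics/f.png",[.652,-.119,.03],32,28)
E
```

```text
t: 13.93
eef_pos: [0.4496, 0.1417, 0.122]
tool_rot: [0.001, 0.199, 0.98, 0.0]
contact_force: [-0.0, -1.1, -0.2]
gripper_width: 0.998
grasp_force: 0.0
t 13.9333 pos [449.6 141.7 122. ] psi 67.0 w 0.998 q7 0.77 
row [-0.13  0.14 11.2 ] 0.003
```

View pics/f.png

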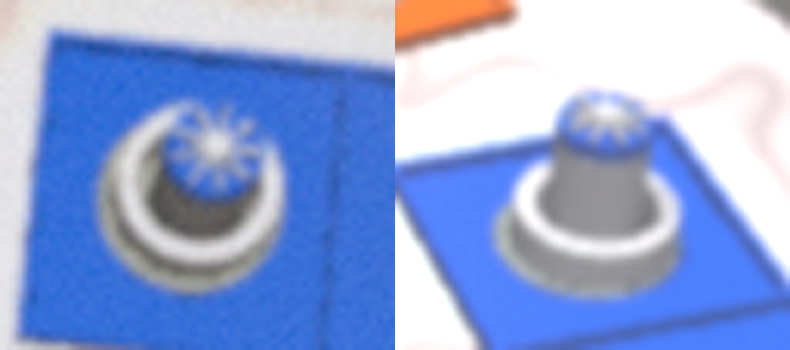

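The fan motor stands upright inside the collar, with a gap all round, in both tiles (top about (200,170), side about (600,190)). Now the adapter.

```bash
python3 -m jog '[[-0.1,0.1,3,0],[-0.1,0.1,6,0],[-0.1,0.1,9,0],[-0.1,0.1,10.8,0],[-0.1,0.1,11.3,0],[-0.1,0.1,11.3,0],[-0.1,0.1,11.3,0]]'; python3 -m jog '[[0,0,0,0],[0,0,0,0],[0,0,0,0],[0,0,0,0],[0,0,0,0],[0,0,0,0],[0,0,0,0],[0,0,0,0],[0,0,-2,0],[0,0,-5,0],[0,0,-8,0],[0,0,-8,0],[0,0,-8,0]]' 1 50; python3 go.py 636 -227 90 81.8
```

```text
t: 14.62
eef_pos: [0.4512, 0.1418, 0.0089]
tool_rot: [0.0, 0.2, 0.98, 0.0]
contact_force: [0.2, 0.4, 1.1]
gripper_width: 0.999
grasp_force: 0.0
t: 15.7
eef_pos: [0.4512, 0.1429, 0.0898]
tool_rot: [0.002, 0.2, 0.98, 0.001]
contact_force: [-0.0, 0.2, -2.2]
gripper_width: 0.436
grasp_force: 51.5
t 15.7 pos [451.2 142.9  89.8] psi 67.0 w 0.436 q7 0.78 
row [-3.147e+01 -2.682e+01 -2.000e-02] -0.259
```

```bash
python3 -m jog '[[-2.4,-2,0,-0.02],[-4.8,-4,0,-0.04],[-7.2,-6.1,0,-0.06],[-9.6,-8.2,0,-0.08],[-12,-10.2,0,-0.1],[-14.4,-12.3,0,-0.12],[-16.8,-14.3,0,-0.14],[-19.2,-16.4,0,-0.16],[-21.6,-18.4,0,-0.18],[-24,-20.5,0,-0.2],[-26.4,-22.5,0,-0.22],[-28.8,-24.5,0,-0.24],[-30.6,-26,0,-0.26],[-31.3,-26.7,0,-0.26],[-31.5,-26.8,0,-0.26],[-31.5,-26.8,0,-0.26],[-31.5,-26.8,0,-0.26]]';python3 -m jog '[[0,0,2,0],[0,0,4,0],[0,0,5,0],[0,0,5.5,0],[0,0,5.5,0],[0,0,5.5,0]]'; python3 go.py 636 -227 12 81.8
python3 - <<'E'
from look import *
snap("pics/g.png",[.636,-.227,.03],40,35)
E
```

```text
t: 17.12
eef_pos: [0.6345, -0.2251, 0.0872]
tool_rot: [-0.001, 0.07, 0.998, 0.001]
contact_force: [-0.3, 0.3, -1.4]
gripper_width: 0.436
grasp_force: 51.3
t: 17.62
eef_pos: [0.6356, -0.2269, 0.0337]
tool_rot: [0.0, 0.071, 0.998, 0.0]
contact_force: [0.3, 0.6, -1.2]
gripper_width: 0.431
grasp_force: 51.4
t 17.6167 pos [ 635.6 -226.9   33.7] psi 81.9 w 0.431 q7 1.73 
row [-0.04 -0.    2.17] 0.002
```

View pics/g.png

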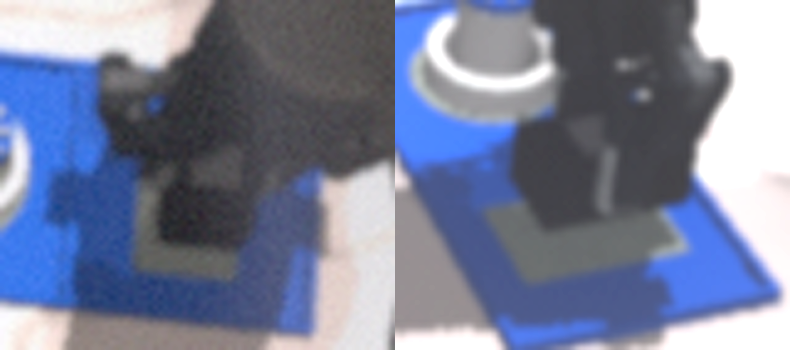

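The adapter hovers square over the mark. Allowing for its height, its near edge (top tile y 245 against an expected 253, side tile x 545 against 537) is about 2.5 to 3 mm too far in +x. I correct that while lowering.

```bash
python3 -m jog '[[0.25,0,0.6,0],[0.25,0,1.2,0],[0.25,0,1.7,0],[0.25,0,2,0],[0.25,0,2.1,0],[0.25,0,2.1,0],[0.25,0,2.1,0]]'; python3 -m jog '[[0,0,0.05,0],[0,0,0.05,0],[0,0,0.05,0],[0,0,0.05,0],[0,0,0.05,0],[0,0,-1.5,0],[0,0,-4,0],[0,0,-8,0],[0,0,-12,0],[0,0,-12,0]]' -0.4; python3 go.py 459 -144.5 125 71.6
```

```text
t: 18.3
eef_pos: [0.6322, -0.227, 0.0126]
tool_rot: [-0.001, 0.071, 0.997, 0.0]
contact_force: [-5.3, 1.3, 5.0]
gripper_width: 0.43
grasp_force: 52.2
t: 19.13
eef_pos: [0.6378, -0.229, 0.1411]
tool_rot: [0.007, 0.071, 0.997, -0.001]
contact_force: [1.0, -0.4, 1.1]
gripper_width: 0.699
grasp_force: 0.0
t 19.1333 pos [ 637.8 -229.   141.1] psi 81.8 w 0.699 q7 1.73 
row [18.91  5.83  1.34] 0.179
```

```bash
python3 -m jog '[[3,1,0,0.06],[6,2,0,0.12],[9,3,0,0.18],[12,4,0,0.18],[15,5,0.5,0.18],[18.6,5.9,1,0.18],[18.6,5.9,1,0.18],[18.6,5.9,1,0.18],[18.6,5.9,1,0.18],[18.6,5.9,1,0.18]]' -1; python3 go.py 459 -144.5 26 71.6;python3 - <<'E'
from look import *
T,S=snap("pics/h.png",[.64,-.18,.02],55,48)
# mark centre vs adapter top via colour
for C in(T,S):
    m=colour(C,(.636,-.227),.035,(0,0,0),(180,255,95 if C is T else 110),22);y,x=np.nonzero(m);print(m.sum(),cen(m))
    a,_=face(C,(.636,-.227),.035);print(*a.values())
E
```

```text
t: 19.97
eef_pos: [0.4588, -0.1429, 0.1228]
tool_rot: [0.001, 0.16, 0.987, -0.0]
contact_force: [-0.6, -0.0, 0.9]
gripper_width: 1.001
grasp_force: 0.0
t 19.9667 pos [ 458.8 -142.9  122.8] psi 71.5 w 1.001 q7 1.47 
row [-0.05 -0.14  9.68] -0.001
678 [371.47050147 178.72271386]
[ 660.3 -233.2] [ 660.2 -233.5] [36. 10.] 84.3 36.3 [ 658.9 -233.4]
678 [363.06489676 262.13274336]
[ 630.9 -236.2] [ 630.8 -236.2] [70. 43.] -8.0 34.6 [ 631.4 -235.2]
```

View pics/h.png

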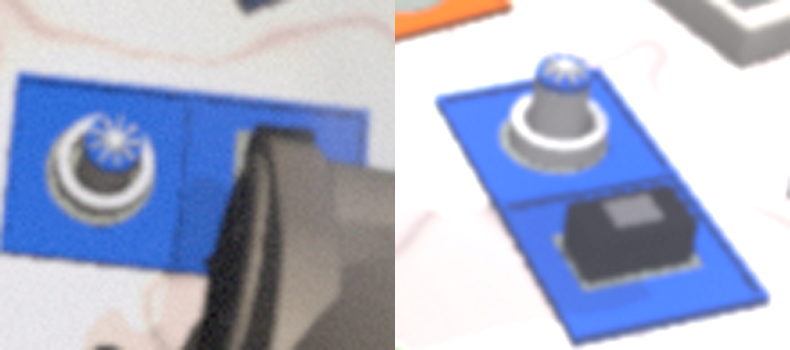

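The adapter lies square on its mark, label up, with an even margin of mark showing (side tile about (630,235)). The collar and fan motor are fine. Now the copper motor.

```bash
python3 -m jog '[[0,-0.1,3,0],[0,-0.1,6,0],[0,-0.1,8.5,0],[0,-0.1,9.5,0],[0,-0.1,9.6,0],[0,-0.1,9.6,0]]'; python3 -m jog '[[0,0,0,0],[0,0,0,0],[0,0,0,0],[0,0,0,0],[0,0,0,0],[0,0,0,0],[0,0,0,0],[0,0,0,0],[0,0,0,0],[0,0,-2,0],[0,0,-5,0],[0,0,-8.5,0],[0,0,-8.5,0],[0,0,-8.5,0]]' 1 50; python3 go.py 643 85 115 71.6
```

```text
t: 20.57
eef_pos: [0.457, -0.1436, 0.0263]
tool_rot: [-0.0, 0.16, 0.987, -0.0]
contact_force: [1.2, -0.0, 0.4]
gripper_width: 1.001
grasp_force: 0.0
t: 21.73
eef_pos: [0.4581, -0.1436, 0.1131]
tool_rot: [0.002, 0.16, 0.987, 0.0]
contact_force: [0.1, -1.0, -2.3]
gripper_width: 0.404
grasp_force: 50.8
t 21.7333 pos [ 458.1 -143.6  113.1] psi 71.6 w 0.404 q7 1.48 
row [-10.31  27.54  -0.12] -0.001
```

```bash
python3 -m jog '[[-0.8,2.2,0,0],[-1.8,4.8,0,0],[-2.8,7.5,0,0],[-3.8,10.2,0,0],[-4.8,12.9,0,0],[-5.8,15.6,0,0],[-6.8,18.3,0,0],[-7.8,21,0,0],[-8.8,23.7,0,0],[-9.6,25.9,0,0],[-10,27,0,0],[-10.2,27.5,0,0],[-10.2,27.5,0,0],[-10.2,27.5,0,0],[-10.2,27.5,0,0]]';python3 -m jog '[[0,0,2,0],[0,0,4,0],[0,0,5.5,0],[0,0,6.2,0],[0,0,6.2,0],[0,0,6.2,0]]'; python3 go.py 642 85 30 71.6
cat > mot.py <<'E'
from look import *
C=V(bot.read_camera("side"));u,v=C.proj([.642,.085,.04])[0].astype(int)
print("tcp axis at z 30,50",np.round(C.proj([[.642,.085,.03],[.642,.085,.05]]),1))
for r in range(v-8,v+14,2):print(r," ".join(f"{h:3d}/{s:3d}/{a:3d}" for h,s,a in C.hsv[r,u-12:u+13:1]))
print(u-12)
E
python3 mot.py
```

```text
t: 22.98
eef_pos: [0.6395, 0.0829, 0.1109]
tool_rot: [-0.001, 0.161, 0.987, -0.001]
contact_force: [0.7, -0.7, -2.1]
gripper_width: 0.406
grasp_force: 50.8
t: 23.48
eef_pos: [0.6404, 0.0844, 0.0496]
tool_rot: [-0.0, 0.161, 0.987, -0.0]
contact_force: [0.7, -0.7, -2.4]
gripper_width: 0.407
grasp_force: 50.8
t 23.4833 pos [640.4  84.4  49.6] psi 71.5 w 0.407 q7 1.07 
row [-0.14  0.11  1.96] -0.002
tcp axis at z 30,50 [[299.9 184.8]
 [300.2 178.3]]
173  60/  7/140  60/  9/141  60/  9/141  54/  9/141  30/ 11/138  15/ 34/136  11/ 70/123   9/101/106   9/ 90/ 99   8/ 43/ 89   6/ 17/ 77   0/ 12/ 64   0/ 17/ 60   0/ 17/ 59   0/ 17/ 59   0/ 13/ 61   6/ 18/ 69   8/ 47/ 82   8/ 71/ 93  10/ 47/119   8/ 19/162   6/  7/191   8/  5/199   0/  4/199   0/  3/198
175  54/  9/140  60/  9/141  60/  9/140  54/  9/140  48/  9/137  26/ 14/125  11/ 45/108   9/ 81/ 97   8/ 69/ 92   7/ 26/ 87   0/ 10/ 79   0/ 12/ 65   0/ 17/ 60   0/ 13/ 58   0/ 17/ 59   0/ 16/ 62   0/ 17/ 74   6/ 43/ 89   7/ 73/101   8/ 50/128   6/ 21/168   4/ 11/193   8/  5/198   0/  5/199   8/  5/199
177  35/ 11/138  26/ 15/139  19/ 20/140  1
[... 1997 characters left out ...]
/ 92   9/ 69/100  11/ 75/123  10/101/146  10/132/159  10/159/167  11/178/172  11/185/175
191  10/ 75/105  13/ 32/ 96  18/ 14/ 92  30/  8/ 91  30/  6/ 91  30/  8/ 91  24/ 14/ 91  12/ 27/ 93  10/ 48/ 95   9/ 61/ 96   9/ 72/ 95   8/ 85/ 96   8/ 86/ 95   9/ 84/ 94   8/ 80/ 93   8/ 74/ 90   8/ 64/ 88   9/ 47/ 86  13/ 20/ 91  30/  7/106  38/  9/118  20/ 19/124  12/ 48/133  11/ 98/148  10/146/164
193  15/ 27/ 95  30/  8/ 92  40/  8/ 91  40/  8/ 91  40/  8/ 90  40/  8/ 91  30/  6/ 90  30/  6/ 89  15/  6/ 87  23/ 12/ 83  15/ 13/ 80  18/ 16/ 78   5/ 19/ 80  12/ 16/ 79  12/ 16/ 79  15/ 13/ 78  23/ 13/ 77  20/ 10/ 77  30/  7/ 77  30/  6/ 81  45/  5/ 93  53/  9/109  50/  6/119  18/ 20/125  10/ 77/142
288
```

The motor's axis in the side view is at u of about 300.3, level with the mark's centre line. Lowering and releasing.

```bash
python3 -m jog '[[0,0,0.6,0],[0,0,1.2,0],[0,0,1.6,0],[0,0,1.9,0],[0,0,1.95,0],[0,0,1.95,0]]'; python3 -m jog '[[0,0,0.1,0],[0,0,0.1,0]]';python3 -m jog '[[0,0,0,0],[0,0,0,0],[0,0,0,0],[0,0,0,0],[0,0,-1.5,0],[0,0,-4,0],[0,0,-8,0],[0,0,-11,0],[0,0,-11,0]]' -0.3; python3 go.py 442 -283.5 130 102.1
```

```text
t: 24.03
eef_pos: [0.6403, 0.0852, 0.0304]
tool_rot: [-0.0, 0.16, 0.987, -0.0]
contact_force: [-2.5, -1.4, 6.0]
gripper_width: 0.401
grasp_force: 51.6
t: 24.2
eef_pos: [0.6404, 0.0852, 0.0304]
tool_rot: [-0.0, 0.16, 0.987, 0.0]
contact_force: [-6.5, -1.0, 13.4]
gripper_width: 0.406
grasp_force: 52.4
t: 24.95
eef_pos: [0.6448, 0.0858, 0.1457]
tool_rot: [0.005, 0.16, 0.987, 0.002]
contact_force: [1.4, 0.0, 0.5]
gripper_width: 0.653
grasp_force: 0.0
t 24.95 pos [644.8  85.8 145.7] psi 71.5 w 0.653 q7 1.06 
row [  7.55 -41.46   1.26] -0.533
```

```bash
python3 -m jog '[[0.6,-3.5,0,-0.1],[1.2,-7,0,-0.2],[1.9,-10.5,0,-0.3],[2.5,-14,0,-0.4],[3.2,-17.5,0,-0.5],[3.8,-21,0,-0.53],[4.5,-24.5,0,-0.53],[5.1,-28,0,-0.53],[5.8,-31.5,0,-0.53],[6.4,-35,0,-0.53],[7.3,-41.4,0.8,-0.53],[7.3,-41.4,0.8,-0.53],[7.3,-41.4,0.8,-0.53],[7.3,-41.4,0.8,-0.53],[7.3,-41.4,0.8,-0.53]]' -1; python3 go.py 441 -283.5 8 102.1
```

```text
t: 26.2
eef_pos: [0.4407, -0.2837, 0.1306]
tool_rot: [0.0, -0.104, 0.995, 0.0]
contact_force: [-0.4, 0.4, 0.9]
gripper_width: 1.002
grasp_force: 0.0
t 26.2 pos [ 440.7 -283.7  130.6] psi 102.0 w 1.002 q7 2.25 
row [-3.000e-02  1.000e-02  1.226e+01] -0.003
```

Run:
```python
from meas import *
from station import bot
T=V(np.load("top0.npz"))
# coloured/lit top face of the box: bright area near it, sides are dark
for n in("top","side"):
    C=V(bot.read_camera(n))
    a,ua=face(C,(.644,.085),.059,.03);print(n,*a.values())
    m=cv2.inRange(C.hsv,(3,150,90),(20,255,255))>0;W=C.W
    k=m&(np.hypot(W[...,0]-.642,W[...,1]-.085)<.03)&(W[...,2]>.05);print(k.sum(),np.round(C.plane([cen(k)],.058)*1e3,1))
```

```text
top [639.1  80.3] [638.6  80.5] [37. 33.] -0.5 59.6 [638.9  80.1]
149 [[642.9  82.9  58. ]]
side [657.7 250.6] [1099.6 1134.1] [4680. 3600.] -23.3 0.6 [1391.9 1811.6]
0 [[nan nan nan]]meas.py:6: RuntimeWarning: Mean of empty slice.
  y,x=np.nonzero(m);return np.array([x.mean(),y.mean()])
  ret = ret.dtype.type(ret / rcount)
```

The copper motor stands on its mark within about 2 mm. Gripping the sensor box now.

```bash
python3 -m jog '[[0,0,3.5,0],[0,0,7,0],[0,0,10,0],[0,0,11.8,0],[0,0,12.3,0],[0,0,12.3,0],[0,0,12.3,0]]'; python3 -m jog '[[0,0,0,0],[0,0,0,0],[0,0,0,0],[0,0,0,0],[0,0,0,0],[0,0,0,0],[0,0,0,0],[0,0,0,0],[0,0,-2,0],[0,0,-5,0],[0,0,-9,0],[0,0,-11,0],[0,0,-11,0],[0,0,-11,0]]' 1 40; python3 go.py 640.5 194.5 120 91.3
```

```text
t: 26.88
eef_pos: [0.4413, -0.2841, 0.0085]
tool_rot: [0.0, -0.105, 0.995, -0.0]
contact_force: [0.5, -0.5, 0.3]
gripper_width: 1.002
grasp_force: 0.0
t: 28.05
eef_pos: [0.441, -0.2849, 0.1192]
tool_rot: [0.001, -0.104, 0.995, -0.001]
contact_force: [-1.2, 0.6, -0.7]
gripper_width: 0.485
grasp_force: 41.1
t 28.05 pos [ 441.  -284.9  119.2] psi 101.9 w 0.485 q7 2.26 
row [-29.42  42.78  -0.08] 0.185
```

```bash
python3 -m jog '[[-1.4,2,0,0.01],[-3.3,4.8,0,0.02],[-5.2,7.6,0,0.04],[-7.1,10.4,0,0.06],[-9,13.2,0,0.08],[-11,16,0,0.1],[-12.9,18.8,0,0.12],[-14.8,21.6,0,0.14],[-16.8,24.4,0,0.16],[-18.7,27.2,0,0.18],[-20.6,30,0,0.185],[-22.6,32.8,0,0.185],[-24.5,35.6,0,0.185],[-26.4,38.4,0,0.185],[-28.3,41.2,0,0.185],[-29.2,42.4,0,0.185],[-29.5,42.8,0,0.185],[-29.5,42.8,0,0.185],[-29.5,42.8,0,0.185]]';python3 -m jog '[[0,0,2.5,0],[0,0,5,0],[0,0,7,0],[0,0,8.2,0],[0,0,8.2,0],[0,0,8.2,0],[0,0,8.2,0]]'; python3 go.py 641 194.5 11.5 91.3
python3 - <<'E'
from look import *
C=V(bot.read_camera("side"))
X=lambda z:np.array([[.6380+sx*.031*np.cos(.0227)-sy*.021*np.sin(.0227),.1925+sx*.031*np.sin(.0227)+sy*.021*np.cos(.0227),z] for sx,sy in((-1,-1),(1,-1),(1,1),(-1,1))])
zb=.0375-.0085
print("expected base corners",np.round(C.proj(X(zb)),1).tolist(),"top",np.round(C.proj(X(zb+.03)),1).tolist())
u,v=C.proj([.638,.1925,.04])[0].astype(int)
b=cv2.resize(C.im[v-30:v+30,u-40:u+40,::-1],None,fx=9,fy=9,interpolation=cv2.INTER_CUBIC)
for z in(zb,zb+.03):cv2.polylines(b,[(((C.proj(X(z))-[u-40,v-30])+.5)*9).astype(np.int32)],True,(255,0,255),1)
cv2.imwrite("pics/i.png",cv2.convertScaleAbs(b,alpha=1.3))
E
```

```text
t: 29.63
eef_pos: [0.6395, 0.1936, 0.1163]
tool_rot: [-0.001, -0.011, 1.0, -0.001]
contact_force: [-0.4, -1.1, -1.4]
gripper_width: 0.487
grasp_force: 41.0
t: 30.22
eef_pos: [0.6414, 0.1948, 0.0371]
tool_rot: [0.001, -0.011, 1.0, 0.0]
contact_force: [-0.0, -0.3, -0.2]
gripper_width: 0.482
grasp_force: 41.1
t 30.2167 pos [641.4 194.8  37.1] psi 91.3 w 0.482 q7 1.2 
row [ 0.04 -0.03  2.56] -0.001
expected base corners [[275.0, 173.1], [294.8, 168.5], [288.2, 162.2], [268.8, 166.5]] top [[275.0, 163.5], [295.1, 159.1], [288.4, 152.9], [268.7, 157.1]]
```

View pics/i.png

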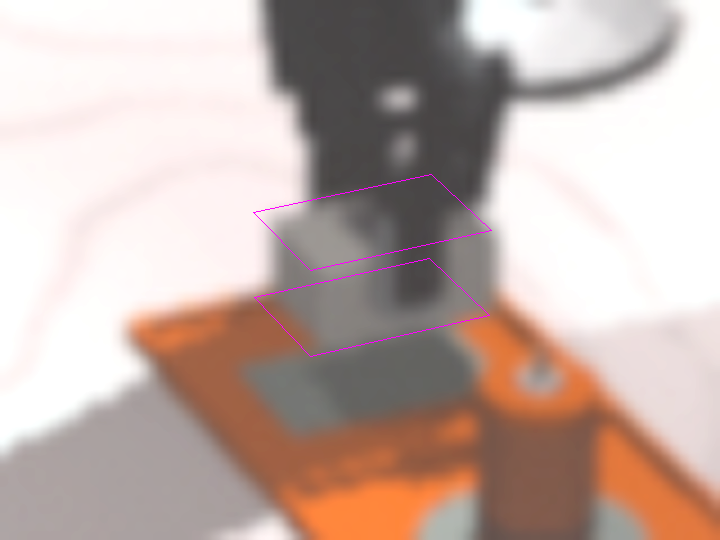

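The overlay outlines where the box should be above the mark. The box sits about 10 px (2.5 mm) to the right of it (corner (318,350) against (310,355)), so I shift 2.5 mm in -x while lowering.

```bash
python3 -m jog '[[0.25,0,0.6,0],[0.25,0,1.3,0],[0.25,0,1.9,0],[0.25,0,2.3,0],[0.25,0,2.5,0],[0.25,0,2.5,0],[0.25,0,2.5,0]]'; python3 -m jog '[[0,0,0.05,0],[0,0,0.05,0],[0,0,0.05,0],[0,0,0.05,0],[0,0,0.05,0],[0,0,-1.5,0],[0,0,-4,0],[0,0,-8,0],[0,0,-12,0],[0,0,-16,0]]' -0.35; python3 go.py 420 420 230 91.3
```

```text
t: 30.85
eef_pos: [0.6374, 0.1952, 0.0119]
tool_rot: [-0.001, -0.012, 1.0, -0.0]
contact_force: [-7.0, -1.2, 13.6]
gripper_width: 0.484
grasp_force: 42.8
t: 31.68
eef_pos: [0.6375, 0.195, 0.1721]
tool_rot: [-0.0, -0.012, 1.0, -0.0]
contact_force: [1.0, 0.2, 0.4]
gripper_width: 0.676
grasp_force: 0.0
t 31.6833 pos [637.5 195.  172.1] psi 91.3 w 0.676 q7 1.2 
row [21.23 22.99 -5.78] 0.0
```

```bash
python3 -m jog '[[2,3,-4,0],[4,6,-6,0],[7,10,-6,0],[10,14,-6,0],[13,18,-6,0],[16,22,-6,0],[20,26,-6,0],[24,30,-6,0],[28,33,-6,0],[30,36,-6,0],[30,36,-6,0],[30,36,-6,0],[30,36,-6,0]]'
cat > fin.py <<'E'
from look import *
import warnings;warnings.filterwarnings("ignore")
T0=V(np.load("top0.npz"));S0=V(np.load("side0.npz"))
M=dict(om=((.6438,.0849),(.6409,.0823)),orect=((.6417,.1945),(.638,.1925)),bm=((.6519,-.1181),(.6487,-.1203)),brect=((.6361,-.2271),(.6333,-.2287)))
for i,(n,B) in enumerate((("top",T0),("side",S0))):
    C=V(bot.read_camera(n));np.savez(n+"_f.npz",pixels=C.im)
    d=cv2.absdiff(C.im,B.im).max(-1)
    # remaining visible mark (grey), per side
    for k,v in M.items():
        c=np.array(v[i]);a,_=face(C,tuple(c),.059 if k in("om","bm") else .034,.04)
        print(n,k,"mark",c*1e3,"depth face",*a.values())
    m=cv2.inRange(C.hsv,(3,150,60),(20,255,255))>0;w=C.W;m&=(np.hypot(w[...,0]-.642,w[...,1]-.085)<.04)&(w[...,2]>.048)
    print(" copcap",m.sum(),np.round(C.plane([cen(m)],.058)*1e3,1))
    y,x=np.mgrid[:420,:560];p=C.plane(np.c_[x.ravel(),y.ravel()],.034)[:,:2].reshape(420,560,2);c=np.array(M["brect"][i])
    m=(np.linalg.norm(p-c,axis=-1)<.05)&(C.hsv[...,2]<(75 if n=="top" else 90))
    m=cv2.morphologyEx(m.astype(np.uint8),cv2.MORPH_CLOSE,np.ones((7,7)))>0;q=p[m].astype(np.float32);r=cv2.minAreaRect(q);print(" adapter dark",m.sum(),np.round(np.array(r[0])*1e3,1),np.round(np.array(r[1])*1e3),r[2])
    for k,xy,h in(("spare",(.558,-.385),.056),("relay",(.451,.271),.03)):
        u,v=C.proj([*xy,h])[0].astype(int);print(" ",k,"median diff",np.median(d[v-10:v+10,u-10:u+10]),d[v-10:v+10,u-10:u+10].max())
E
python3 fin.py
```

```text
t: 32.77
eef_pos: [0.3209, 0.5545, 0.2307]
tool_rot: [-0.002, -0.017, 1.0, 0.002]
contact_force: [-1.1, 1.3, 0.1]
gripper_width: 0.673
grasp_force: 0.0
top om mark [643.8  84.9] depth face [639.6  80.1] [639.7  80.5] [35. 33.] -0.5 59.7 [639.   80.2]
top orect mark [641.7 194.5] depth face [636.1 191.3] [636.2 191.3] [62. 40.] 1.0 33.5 [637.1 190.4]
top bm mark [ 651.9 -118.1] depth face [ 647.8 -122.9] [ 647.9 -122.8] [35. 33.] -3.1 60.0 [ 648.4 -122.6]
top brect mark [ 636.1 -227.1] depth face [ 630.2 -229.4] [ 630.5 -229.6] [70. 39.] -8.2 35.5 [ 630.2 -229.1]
 copcap 163 [[641.5  82.6  58. ]]
 adapter dark 494 [ 630.  -223.3] [41. 76.] 81.3246078491211
  spare median diff 3.0 8
  relay median diff 15.0 22
side om mark [640.9  82.3] depth face [639.2  71.9] [638.9  71.5] [42. 34.] 64.0 58.2 [638.9  71.5]
side orect mark [638.  192.5] depth face [636.2 180. ] [636.5 179.3] [62. 51.] 1.2 32.4 [636.9 180.7]
side bm mark [ 648.7 -120.3] depth face [ 648.4 -129. ] [ 647.8 -128.9] [44. 33.] 57.6 59.1 [ 646.2 -127.9]
side brect mark [ 633.3 -228.7] depth face [ 630.8 -235.5] [ 631.  -235.5] [71. 44.] -7.8 34.4 [ 631.4 -235.5]
 copcap 53 [[638.2  78.1  58. ]]
 adapter dark 652 [ 622.5 -243.2] [63. 79.] 81.67194366455078
  spare median diff 1.0 2
  relay median diff 19.0 25
```

Run:
```python
from meas import *
T0=V(np.load("top0.npz"));f=np.load("top_f.npz")["pixels"];h=cv2.cvtColor(f,cv2.COLOR_RGB2HSV)
for k,c,a in(("brect",(.6361,-.2271),-8.2),("orect",(.6417,.1945),1.3)):
    ax=np.array([np.cos(np.radians(a)),np.sin(np.radians(a))]);ay=np.array([-ax[1],ax[0]])
    for nm,d,e,rng in(("along x",ax,ay,(-56,60)),("along y",ay,ax,(-50,52))):
      print(k,nm,"offset mm: hue/sat/val before | after")
      for s in range(rng[0],rng[1],3):
        p=np.array([[*(np.array(c)+d*s/1e3+e*o/1e3),.003] for o in np.arange(-8,9,2)]);uv=T0.proj(p).astype(np.float32)
        g=lambda im:cv2.remap(im,uv[:,:1],uv[:,1:],cv2.INTER_LINEAR).reshape(-1,3).mean(0).astype(int).tolist()
        print(f"{s:4d}",g(T0.im),g(f))
```

```text
brect along x offset mm: hue/sat/val before | after
 -56 [45, 68, 123] [44, 67, 122]
 -53 [40, 69, 130] [40, 69, 129]
 -50 [42, 71, 132] [40, 69, 131]
 -47 [42, 71, 133] [42, 70, 132]
 -44 [42, 71, 132] [42, 70, 132]
 -41 [46, 71, 128] [44, 70, 128]
 -38 [71, 81, 113] [54, 68, 103]
 -35 [94, 97, 100] [55, 59, 69]
 -32 [103, 104, 99] [41, 42, 46]
 -29 [103, 104, 99] [30, 30, 35]
 -26 [104, 104, 99] [32, 32, 37]
 -23 [103, 104, 99] [33, 33, 38]
 -20 [104, 104, 99] [37, 37, 41]
 -17 [103, 103, 99] [36, 37, 40]
 -14 [103, 104, 99] [36, 37, 41]
 -11 [103, 104, 99] [34, 36, 40]
  -8 [102, 103, 99] [38, 38, 43]
  -5 [103, 103, 99] [51, 49, 53]
  -2 [103, 104, 99] [64, 62, 64]
   1 [104, 104, 99] [67, 64, 67]
   4 [102, 103, 98] [68, 65, 68]
   7 [103, 104, 98] [68, 65, 67]
  10 [103, 104, 100] [68, 65, 68]
  13 [102, 103, 98] [67, 65, 67]
  16 [102, 103, 98] [67, 64, 66]
  19 [102, 103, 98] [67, 65, 67]
  22 [103, 103, 98] [68, 65, 67]
  25 [103, 104, 99] [62, 60, 62]
  28 [102, 103, 99] [48, 48, 51]
  31 [103, 104, 99] [39, 38, 43]
  34 [102, 104, 101] [37, 37, 42]
  37 [93, 97, 107] [38, 
[... 3293 characters left out ...]
97] [134, 132, 129]
  -8 [103, 103, 97] [139, 139, 137]
  -5 [103, 103, 97] [130, 129, 127]
  -2 [103, 104, 97] [109, 107, 105]
   1 [102, 103, 97] [95, 92, 90]
   4 [102, 103, 96] [94, 91, 89]
   7 [102, 103, 97] [94, 91, 89]
  10 [102, 102, 96] [94, 92, 90]
  13 [102, 103, 97] [96, 93, 91]
  16 [104, 104, 98] [109, 107, 105]
  19 [104, 105, 98] [130, 128, 126]
  22 [108, 101, 91] [138, 137, 135]
  25 [125, 89, 63] [137, 129, 122]
  28 [137, 80, 33] [136, 103, 84]
  31 [140, 78, 22] [139, 82, 38]
  34 [139, 76, 20] [139, 77, 20]
  37 [139, 76, 20] [139, 76, 19]
  40 [140, 78, 23] [140, 77, 20]
  43 [140, 77, 23] [139, 77, 22]
  46 [140, 77, 23] [139, 76, 21]
  49 [140, 77, 22] [139, 76, 21]
```

Everything is within about 2 mm of its mark, and the spare is untouched. The relay box was never approached; the change in its pixels fits the arm's shadow. Handing in.

```bash
python3 -c "
from station import bot
print(bot.hand_in())"
```

```text
the job is handed in; nothing more can be done
None
```

Both kits are made up and handed in: my last measurements put the collar, adapter, copper motor and sensor box about 2–3 mm or less from their mark centres, the fan motor stands upright inside the collar, and I never went near the green-capped motor or the relay box.

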